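# Lock the sample rack on the autosampler deck and complete its set

## Task

Lock the loose sample rack down on the autosampler deck first: drop each of the two orange-handled studs into the deck's T-slot beyond an end of the rack, slide it in to the bottom of the fork at that end, and give it a quarter turn so that its head lies across under the slot. Then stand the one wrong jar of the set (white cap instead of blue) in the yellow return tray and fill all the empty wells of the rack, the wrong jar's well too, with blue-capped jars from the green stock mat, fully down; last of all, slide the blue-topped sampler carriage home against its red end stop. Do not drop the glass jars, and leave the timer and the beaker where they are.

Things in the scene. Friction and masses are not known exactly. Their poses are not given: they have to be found in the camera images.
- deck: Fixed aluminium deck 170 x 530 x 45 mm high (x -70..+100). A T-slot open at the top runs along its y at x = 0: mouth 22 mm wide, lips 8 mm thick, below them 42 mm wide, floor 32 mm below the top face. A guide rail with end stops stands on it at x = 63..93 mm, up to 26 mm above the top face. Origin: underside below the slot, mid-length; z up. Its yaw varies a little.
- rack: Loose rack, 0.95 kg, on the deck; a tenon in the slot's mouth (1.5 mm play) lets it slide along the slot. Box 63 x 232 mm, walls 36 mm above the deck's top, 4 wells 53 mm square, 57 mm apart along y. At each end an ear 46 mm wide, 8 mm thick, out to 186 mm from mid-rack; in it a fork slot 13.5 mm wide, open outward, its bottom at 160 mm. Origin: underside on the deck's top, mid-rack.
- well1 (a point): Well 1 of the rack (1 to 4 from the rack's +y end): where the centre of a jar fully down in it lies, 36 mm above the well's floor, 8 mm above the tops of the walls.
- well2 (a point): Well 2 of the rack (1 to 4 from the rack's +y end): where the centre of a jar fully down in it lies, 36 mm above the well's floor, 8 mm above the tops of the walls.
- well3 (a point): Well 3 of the rack (1 to 4 from the rack's +y end): where the centre of a jar fully down in it lies, 36 mm above the well's floor, 8 mm above the tops of the walls.
- well4 (a point): Well 4 of the rack (1 to 4 from the rack's +y end): where the centre of a jar fully down in it lies, 36 mm above the well's floor, 8 mm above the tops of the walls.
- fork_left (a point): Fork at the rack's +y end, open towards +y: where the handle centre of a stud at the bottom of the fork, collar resting on the ear, lies: 47 mm above the deck's top, 165 mm from mid-rack. While a stud slides into the fork its handle's centre must be 47 to 53 mm above the deck's top (head under the lips, collar over the ear).
- fork_right (a point): Fork at the rack's -y end, open towards -y: where the handle centre of a stud at the bottom of the fork, collar resting on the ear, lies: 47 mm above the deck's top, 165 mm from mid-rack. While a stud slides into the fork its handle's centre must be 47 to 53 mm above the deck's top (head under the lips, collar over the ear).
- stud_a_grip (a point): Stud, 82 mm tall, 0.19 kg: hammer head 17 (x) x 34 (y) x 8 mm, shank 9 mm thick, collar 36 mm across and 6 mm thick (underside 30 mm above the foot), neck 11 mm, orange bar handle 14 (x) x 56 (y) x 26 mm high in line with the head. Point: handle's centre, 69 mm above the foot; z up. The head passes the slot's mouth only lengthwise and does not pass the fork; turned, it cannot lift out.
- stud_b_grip (a point): Second stud, the same as stud_a. At the start both hang by their collars in the channel of a fixed black stand (56 x 176 x 36 mm high), handles in line with the channel, 84 mm apart. The point is the handle's centre; z up, y along handle and head.
- kept1_c (a point): Glass sample jar, a plain upright cylinder 48 mm in diameter and 72 mm tall: amber glass below (46 mm), screw cap above (the top 23 mm, 48 mm in diameter), about 0.15 kg, heavier at the bottom. Blue cap: right. Stands in one of the rack's wells at the start, or is absent (None). The point is its centre, 36 mm above its underside; z up along its axis.
- kept2_c (a point): Glass sample jar, a plain upright cylinder 48 mm in diameter and 72 mm tall: amber glass below (46 mm), screw cap above (the top 23 mm, 48 mm in diameter), about 0.15 kg, heavier at the bottom. Blue cap: right. Stands in one of the rack's wells at the start, or is absent (None). The point is its centre, 36 mm above its underside; z up along its axis.
- kept3_c (a point): Glass sample jar, a plain upright cylinder 48 mm in diameter and 72 mm tall: amber glass below (46 mm), screw cap above (the top 23 mm, 48 mm in diameter), about 0.15 kg, heavier at the bottom. Blue cap: right. Stands in one of the rack's wells at the start, or is absent (None). The point is its centre, 36 mm above its underside; z up along its axis.
- odd_c (a point): Glass sample jar, a plain upright cylinder 48 mm in diameter and 72 mm tall: amber glass below (46 mm), screw cap above (the top 23 mm, 48 mm in diameter), about 0.15 kg, heavier at the bottom. White cap: the wrong one of the set, in one of the rack's wells at the start. The point is its centre, 36 mm above its underside; z up along its axis.
- spare1_c (a point): Glass sample jar, a plain upright cylinder 48 mm in diameter and 72 mm tall: amber glass below (46 mm), screw cap above (the top 23 mm, 48 mm in diameter), about 0.15 kg, heavier at the bottom. Blue cap: a right one. Stands on the stock mat at the start. The point is its centre, 36 mm above its underside; z up along its axis.
- spare2_c (a point): Glass sample jar, a plain upright cylinder 48 mm in diameter and 72 mm tall: amber glass below (46 mm), screw cap above (the top 23 mm, 48 mm in diameter), about 0.15 kg, heavier at the bottom. Blue cap: a right one. Stands on the stock mat at the start. The point is its centre, 36 mm above its underside; z up along its axis.
- spare3_c (a point): Glass sample jar, a plain upright cylinder 48 mm in diameter and 72 mm tall: amber glass below (46 mm), screw cap above (the top 23 mm, 48 mm in diameter), about 0.15 kg, heavier at the bottom. Blue cap: a right one. Stands on the stock mat at the start. The point is its centre, 36 mm above its underside; z up along its axis.
- blank_c (a point): Glass sample jar, a plain upright cylinder 48 mm in diameter and 72 mm tall: amber glass below (46 mm), screw cap above (the top 23 mm, 48 mm in diameter), about 0.15 kg, heavier at the bottom. White cap: not wanted in the rack; stands on the stock mat among the others. The point is its centre, 36 mm above its underside; z up along its axis.
- carriage (a joint): Position of the sampler's carriage along the guide rail, in m along the deck's +y: from -0.14 to 0.14, where it meets the red end stop at the +y end (home). It stays where it is left; moving it takes about 2 to 4 N.
- carriage_grip (a point): Black carriage on the guide rail, 36 x 64 x 20 mm, with a blue upright block 14 (x) x 36 (y) x 40 mm high on it by which it is pushed or gripped. The point is the centre of the blue block, 50 mm above the deck's top; 78 mm from the slot's centre line; axes as the deck's.
- stock_mat: Green mat, 170 x 190 mm, flat on the bench (thinner than 1 mm); the stock jars stand freely on it, their undersides at the height of the bench. Origin: its centre.
- return_tray: Yellow open tray fixed to the bench, 130 x 130 x 30 mm high, walls and floor 4 to 5 mm thick. Origin: centre of its underside.
- timer: Bystander: white timer, 60 x 75 x 20 mm. Origin: centre of its underside.
- beaker: Bystander: empty glass beaker, 68 mm in diameter, 85 mm tall. Origin: centre of its underside.
Things that resemble listed ones, but are neither listed nor needed, are in the scene too. Leave any turquoise look-alike of the part that bears odd_c alone.

How it is judged:
On the way, in this order (a step that is already met when the one before it is completed fails the run):
1. both studs stand at the bottom of the rack's two forks, turned a quarter so that they lock ((((distance between stud_a_grip and fork_left below 0.012 m and angle between the y axis of stud_a_grip and the y axis of deck, either way round above 1.2 rad) and (distance between stud_b_grip and fork_right below 0.012 m and angle between the y axis of stud_b_grip and the y axis of deck, either way round above 1.2 rad)) or ((distance between stud_b_grip and fork_left below 0.012 m and angle between the y axis of stud_b_grip and the y axis of deck, either way round above 1.2 rad) and (distance between stud_a_grip and fork_right below 0.012 m and angle between the y axis of stud_a_grip and the y axis of deck, either way round above 1.2 rad)))), for 0.2 s.
2. the white-capped jar stands in the return tray and each of the four wells holds a blue-capped jar (horizontal distance between odd_c and return_tray below 0.055 m and z of odd_c in the frame of return_tray below 0.048 m and angle between odd_c's own z axis and vertical below 0.2 rad and distance between any of kept1_c, kept2_c, kept3_c, spare1_c, spare2_c, spare3_c and well1 below 0.01 m and distance between any of kept1_c, kept2_c, kept3_c, spare1_c, spare2_c, spare3_c and well2 below 0.01 m and distance between any of kept1_c, kept2_c, kept3_c, spare1_c, spare2_c, spare3_c and well3 below 0.01 m and distance between any of kept1_c, kept2_c, kept3_c, spare1_c, spare2_c, spare3_c and well4 below 0.01 m), for 0.2 s.
3. the carriage is home against the red stop (value of joint carriage above 0.132 m), for 0.2 s.
At the end, for the whole second after the job is handed in: A stud in each fork (within 12 mm of its point), handle at least 1.2 rad from the slot's direction; the odd jar upright in the return tray (within 55 mm of its centre); a blue-capped jar in each well (centre within 10 mm of its point); the carriage within 8 mm of the red stop; all at rest (all of step 2 and (((distance between stud_a_grip and fork_left below 0.012 m and angle between the y axis of stud_a_grip and the y axis of deck, either way round above 1.2 rad) and (distance between stud_b_grip and fork_right below 0.012 m and angle between the y axis of stud_b_grip and the y axis of deck, either way round above 1.2 rad)) or ((distance between stud_b_grip and fork_left below 0.012 m and angle between the y axis of stud_b_grip and the y axis of deck, either way round above 1.2 rad) and (distance between stud_a_grip and fork_right below 0.012 m and angle between the y axis of stud_a_grip and the y axis of deck, either way round above 1.2 rad))) and value of joint carriage above 0.132 m and linear speed of each of kept1, kept2, kept3, spare1, spare2, spare3, odd, stud_a, stud_b, rack below 0.02 m/s); the robot touches nothing.
It fails at once if a glass jar falls free of the gripper faster than 1.1 m/s (a drop of about 6 cm) ((linear speed of kept1 above 1.1 m/s and contact force between the fingers and kept1 below 0.1 N) or (linear speed of kept2 above 1.1 m/s and contact force between the fingers and kept2 below 0.1 N) or (linear speed of kept3 above 1.1 m/s and contact force between the fingers and kept3 below 0.1 N) or (linear speed of spare1 above 1.1 m/s and contact force between the fingers and spare1 below 0.1 N) or (linear speed of spare2 above 1.1 m/s and contact force between the fingers and spare2 below 0.1 N) or (linear speed of spare3 above 1.1 m/s and contact force between the fingers and spare3 below 0.1 N) or (linear speed of odd above 1.1 m/s and contact force between the fingers and odd below 0.1 N) or (linear speed of blank above 1.1 m/s and contact force between the fingers and blank below 0.1 N)).
It fails at once if the timer or the beaker is moved by more than 40 mm (distance of any of timer, beaker from where it was at the start of the episode above 0.04 m).
Of kept1, kept2, kept3 only 1 to 2 are there at a start; the rules pass over those that are not, and their reading is None.
At some moment in a run one of spare1, spare2, spare3 may be knocked a few centimetres aside while the robot is not near it.
It also fails if it takes over 208 s, if anything falls off the work surface, if the arm or the gripper's body presses on something with over 40 N, if the wrist force passes 120 N, or if a joint passes its speed limit or range.

## Robot

A 6-joint arm with a two-finger parallel gripper is mounted at the origin on the work surface. World frame = base frame: x ahead of the robot, y to its left, z up, the work surface at z = 0. Lengths are in m, angles in rad, forces in N, time in s.
With the tool pointing down it reaches from about 0.375 to 0.975 m from the base axis. Payload 3.8 kg.
Tool frame: the origin (TCP) lies midway between the tips of the shut fingers; the grasp point (between the pads) lies 19 mm behind it; z points along the fingers, y is the line along which they close (so a half turn about z gives the same grasp; the last joint's range is limited). The gripper opens to 88 mm and grips with 3 to 60 N. Pads are 18 mm wide; open, the fingers measure 123 mm over their backs; the gripper's body (75 mm by 187 mm) begins 45 mm behind the grasp point.
Start: joints at [1.112, 0.264, 1.604, -0, 1.274, -0.037], TCP at [0.276, 0.616, 0.239] pointing down, gripper open.
Joint ranges: [-2.63, 2.63], [-0.94, 2.18], [0.31, 2.57], [-1.31, 4.45], [0, 2.66], [-2.55, 2.55]. Speed limits (rad/s): [2.57, 2.57, 3.14, 3.14, 3.14, 3.14].

## Interface

Orientations are given as a rotation vector (axis times angle).
In Python, from cell import manip, inverse_kinematics, cams, order gives the robot as it stands. Calls block until the motion is done:
- manip.move_pose(position, orientation): joint-space move of the TCP to a pose.
- manip.move_linear(position, rate=0.15, rot=None): straight line of the TCP; rot=None keeps the orientation; rate is the mean speed in m/s.
- manip.set_joints(angles): joint-space move.
- manip.set_gripper(opening, force=None): finger opening in m; force is the grip in N (None keeps the last); returns when the fingers have stopped.
- manip.dwell(seconds).
- inverse_kinematics(position, orientation): joint angles nearest the present ones, or None.
- manip.state(): the state.
- cams.capture(name): name is "side" or "top" or "wrist"; returns a dict with "image" (384x512x3 uint8, blue, green, red), "z_map" (384x512 float32, m along the optical axis (not along the pixel's ray), 0 where there is no reading), "intrinsics" (3x3 intrinsics, pixels), "k1" (the pictures are not rectified: a ray, as slopes to the right and down, at radius r is drawn at 1 + k1 r^2 times it, then the intrinsics apply), "position" and "orientation" of the camera in the world; the wrist camera has in their place "T_tool_cam" (4x4, takes a point from camera to tool coordinates, whose origin is the TCP and whose axes are the flange's). Camera axes: x right, y down, z forward; pixel columns grow to the right and rows downward; lengths in m; the calibration is good to about 2 mm. A picture is of the moment at which its call begins: read the wrist's pose just before it.
A pose or a line that the arm cannot do raises manip.IKError and nothing moves.
- order.close_job(): hands the job in; it is judged then, once.
The state is a dict: "clock": time; "joint_pos": joint angles; "joint_velocities": joint speeds; "tau": joint torques, N m; "tool_pos": TCP position; "tcp_rot": TCP orientation; "contact_force": force on the tool from outside, world axes, zero at the start; "moment": the same for the moment, N m; "gripper_width": finger opening in m; "grasp_force": force on a finger pad.
Only numpy, scipy, OpenCV 4.12 (cv2) and the standard library are available. Lean on these libraries where they do the work, as an engineer would, in place of code of your own. Each camera call takes 0.05 s, during which the arm holds its last target. There are 200 camera calls.

## Working session

There is one attempt and no reset: what is moved stays moved. The work goes in short steps, each a Python script; the robot and the scene stay as the last script left them, time stands still between calls to the robot, and variables do not carry over. Pictures are saved under pics/ and viewed, at most 14 in all, crops included, and the job is handed in when it is done.

```bash
ls; mkdir -p pics; cat > h.py <<'E'
import numpy as np, cv2
from scipy.spatial.transform import Rotation as R
from cell import manip, inverse_kinematics, cams, order
def cap(n):
    s=manip.state(); c=cams.capture(n)
    if n=='wrist':
        T=np.eye(4);T[:3,:3]=R.from_rotvec(s['tcp_rot']).as_matrix();T[:3,3]=s['tool_pos']
        c['T']=T@np.array(c['T_tool_cam'])
    else:
        T=np.eye(4);o=np.array(c['orientation'])
        T[:3,:3]=o if o.shape==(3,3) else R.from_rotvec(o).as_matrix();T[:3,3]=c['position'];c['T']=T
    return c
def rays(c,uv):
    K=np.array(c['intrinsics']);uv=np.atleast_2d(uv).astype(float)
    d=(uv-K[:2,2])/[K[0,0],K[1,1]]
    p=d.copy()
    for _ in range(20): p=d/(1+c['k1']*(p**2).sum(1,keepdims=True))
    return np.c_[p,np.ones(len(p))]
def onplane(c,uv,z):
    r=rays(c,uv)@c['T'][:3,:3].T;o=c['T'][:3,3]
    return o+r*((z-o[2])/r[:,2])[:,None]
def cloud(c):
    h,w=c['z_map'].shape;v,u=np.mgrid[:h,:w]
    r=rays(c,np.c_[u.ravel(),v.ravel()])*c['z_map'].reshape(-1,1)
    P=r@c['T'][:3,:3].T+c['T'][:3,3];P[c['z_map'].ravel()==0]=np.nan
    return P.reshape(h,w,3)
E
python3 - <<'E'
from h import *
for n in('top','side','wrist'):
    c=cap(n);cv2.imwrite(f'pics/{n}0.png',c['image']);print(n,c['T'].round(3).tolist(),c['intrinsics'],c['k1'])
    P=cloud(c);print(np.nanmin(P.reshape(-1,3),0),np.nanmax(P.reshape(-1,3),0))
print(manip.state())
E
```

```text
pics
top [[0.001, -0.985, 0.174, 0.336], [-1.0, -0.001, 0.002, 0.011], [-0.002, -0.174, -0.985, 1.122], [0.0, 0.0, 0.0, 1.0]] [[389.98697624   0.         253.87809959]
 [  0.         389.98697624 199.43219183]
 [  0.           0.           1.        ]] -0.06054453779448756
[ 0.00966034 -1.38774512 -0.77025103] [1.53092317 1.40447412 0.34798543]
side [[0.663, -0.578, 0.477, 0.092], [-0.749, -0.502, 0.433, -0.432], [-0.011, -0.644, -0.765, 0.836], [0.0, 0.0, 0.0, 1.0]] [[378.75325974   0.         256.04372457]
 [  0.         378.75325974 184.89170103]
 [  0.           0.           1.        ]] 0.03444460323488599
[-0.10495885 -0.66852099 -0.56430109] [1.53774472 1.60219349 0.3388642 ]
wrist [[0.409, 0.867, 0.285, 0.203], [0.913, -0.388, -0.13, 0.649], [-0.002, 0.313, -0.95, 0.382], [0.0, 0.0, 0.0, 1.0]] [[284.99751993   0.         257.35615913]
 [  0.         284.99751993 191.10317109]
 [  0.           0.           1.        ]] 0.007599567964679032
[-0.01533707  0.19894723 -0.17567694] [0.68090825 0.95880211 0.33810071]
{'clock': 0.15, 'joint_pos': array([ 1.11211474e+00,  2.64577396e-01,  1.60502885e+00,  1.75355927e-06,
        1.27372283e+00, -3.68720559e-02]), 'joint_velocities': array([ 4.29804183e-05, -1.48347763e-03, -4.24550448e-03,  3.67768116e-04,
        5.15478941e-04,  1.72377551e-03]), 'tau': array([-8.41932051e-04, -5.02849853e+01, -3.57468939e+01,  7.28441030e-02,
        2.50175450e-02, -9.78284675e-05]), 'tool_pos': array([0.27609597, 0.61535489, 0.23769284]), 'tcp_rot': array([-6.57586853e-01, -3.07156168e+00,  2.64326682e-03]), 'contact_force': array([-1.49837594, -0.45839997, -0.10120835]), 'moment': array([ 0.00719688, -0.03238802, -0.01755381]), 'grasp_force': 0.0, 'gripper_width': 0.08799388838090742}
```

View pics/top0.png

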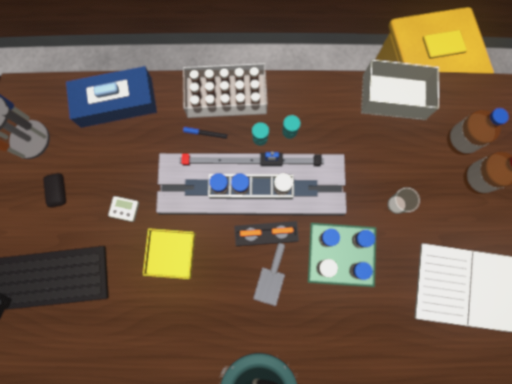

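View pics/side0.png

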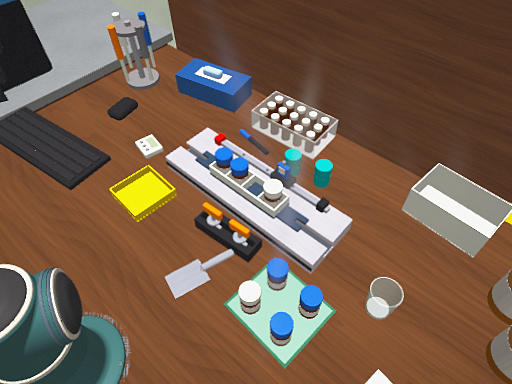

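The top picture shows: deck centred at about (250,183); rack with blue caps in wells 1 and 2 (218,182) and (240,182), well 3 empty, white cap in well 4 (284,182). Orange studs are at (250,233) and (283,230), the mat with 3 blue caps and 1 white at (343,255), and the tray at (170,254). The carriage is at (271,158), the red stop at (185,159). The side picture confirms this.

```bash
cat >> h.py <<'E'
def blobs(c,name,minA=25):
    hsv=cv2.cvtColor(c['image'],cv2.COLOR_BGR2HSV)
    lo,hi={'orange':((5,150,120),(18,255,255)),'blue':((105,170,90),(125,255,255)),'white':((0,0,185),(180,50,255)),
     'yellow':((25,150,100),(35,255,255)),'red':((0,170,90),(4,255,255)),'green':((45,30,90),(88,130,255))}[name]
    m=cv2.inRange(hsv,lo,hi)
    if name=='red': m|=cv2.inRange(hsv,(174,170,90),(180,255,255))
    out=[]
    for k in cv2.findContours(m,cv2.RETR_EXTERNAL,cv2.CHAIN_APPROX_NONE)[0]:
        if cv2.contourArea(k)>=minA: out.append((k,cv2.minAreaRect(k),cv2.contourArea(k)))
    return out
E
python3 - <<'E'
from h import *
Z={'orange':.088,'blue':.125,'white':.125,'yellow':.03,'red':.07,'green':0.}
for n in('top','side'):
    c=cap(n);P=cloud(c)
    for col in Z:
        for k,r,A in blobs(c,col):
            m=np.zeros(c['z_map'].shape,np.uint8);cv2.drawContours(m,[k],-1,255,-1)
            q=P[(m>0)];q=q[np.isfinite(q[:,0])]
            if len(q)==0: continue
            med=np.median(q,0)
            if not(.25<med[0]<1 and abs(med[1])<.6): continue
            print(n,col,np.round(r[0],1),np.round(r[1],1),A,'med',med.round(4),'zmax',np.percentile(q[:,2],90).round(4),'ctr@zmax',onplane(c,[r[0]],np.percentile(q[:,2],80))[0][:2].round(4),
             'rect',onplane(c,cv2.boxPoints(r),Z[col])[:,:2].round(3).tolist() if col in('orange','yellow','green') else '')
# deck: top face by height
c=cap('top');P=cloud(c);z=P[...,2]
for lo,hi in((.04,.05),(.049,.058),(.074,.088)):
    m=((z>lo)&(z<hi)&(P[...,0]>.4)&(P[...,0]<.72)&(abs(P[...,1])<.33)).astype(np.uint8)*255
    for k in cv2.findContours(m,cv2.RETR_EXTERNAL,cv2.CHAIN_APPROX_NONE)[0]:
        if cv2.contourArea(k)>60:
            r=cv2.minAreaRect(k);zz=np.nanmedian(z[m>0]);b=onplane(c,cv2.boxPoints(r),zz)
            print('h',lo,zz.round(4),onplane(c,[r[0]],zz)[0].round(4),r,b[:,:2].round(4).tolist())
E
```

```text
top orange [250.5 232.5] [ 6.1 21.2] 88.0 med [0.4311 0.0246 0.0886] zmax 0.0913 ctr@zmax [0.43  0.022] rect [[0.437, 0.051], [0.44, -0.006], [0.424, -0.007], [0.42, 0.05]]
top orange [282.4 229.9] [ 5.2 21.2] 82.0 med [ 0.4366 -0.0642  0.0887] zmax 0.0909 ctr@zmax [ 0.4368 -0.0627] rect [[0.442, -0.034], [0.446, -0.091], [0.432, -0.091], [0.428, -0.035]]
top orange [480.5 128. ] [30.2 19.6] 427.0 med [ 0.7022 -0.5952  0.1439] zmax 0.1586 ctr@zmax [ 0.7014 -0.5907] rect [[0.746, -0.585], [0.781, -0.636], [0.708, -0.68], [0.673, -0.629]]
top blue [363.  270.5] [13. 14.] 153.5 med [ 0.3287 -0.2771  0.0733] zmax 0.0756 ctr@zmax [ 0.3299 -0.2773] rect 
top blue [365.4 238.1] [13.9 15. ] 157.5 med [ 0.4164 -0.2879  0.0727] zmax 0.0751 ctr@zmax [ 0.4161 -0.2875] rect 
top blue [217.5 179.3] [ 8.  11.5] 33.5 med [0.5675 0.1073 0.1263] zmax 0.1287 ctr@zmax [0.5656 0.1082] rect 
top white [466.5 287.3] [99.8 74.9] 6791.5 med [ 0.2788 -0.5858  0.0129] zmax 0.0156 ctr@zmax [ 0.2801 -0.5891] rect 
top white [326. 253.] [52. 28.] 812.5 med [ 0.3538 -0.1761  0.0036] zmax 0.0739 ctr@zmax [ 0.3766 -
[... 8636 characters left out ...]
, -0.0318], [0.5407, 0.0212]]
h 0.049 0.0537 [ 0.6375 -0.1104  0.0537] ((297.5, 160.5), (29.0, 9.0), -0.0) [[0.6243, -0.0691], [0.6507, -0.0694], [0.6509, -0.152], [0.6245, -0.1513]]
h 0.049 0.0537 [0.6387 0.0738 0.0537] ((232.53265380859375, 160.0528564453125), (53.10636901855469, 7.719550132751465), 1.9749339818954468) [[0.6301, 0.1494], [0.6528, 0.1492], [0.6473, -0.0018], [0.6247, -0.001]]
h 0.074 0.0796 [0.5594 0.0238 0.0796] ((250.0, 185.5), (23.0, 84.0), 90.0) [[0.5917, 0.1394], [0.5918, -0.0916], [0.5275, -0.0905], [0.5274, 0.138]]
h 0.074 0.0796 [ 0.6359 -0.0342  0.0796] ((271.0, 158.5), (11.0, 22.0), 90.0) [[0.6517, -0.0037], [0.6517, -0.0648], [0.6202, -0.0644], [0.6201, -0.0037]]
```

```bash
cat >> h.py <<'E'
def down(yaw): return (R.from_euler('z',yaw)*R.from_euler('x',np.pi)).as_rotvec()
H=np.pi/2
E
python3 - <<'E'
from h import *
for s in (1,-1):
  for p in ([.43,-.02,.2],[.56,.24,.1],[.56,-.2,.1]):
    print(s,p,[None if (q:=inverse_kinematics(p,down(a))) is None else np.round(q,2).tolist() for a in (s*H, 0, np.pi)])
ims=[]
for i,(p,y) in enumerate((([.555,.20,.22],H),([.555,-.15,.22],-H),([.43,-.02,.2],-H))):
    manip.move_pose(p,down(y)); manip.dwell(.2)
    c=cap('wrist');np.save(f'w{i}.npy',c,allow_pickle=True);ims.append(c['image'])
    print(c['T'].round(3).tolist(),manip.state()['joint_pos'].round(2))
for col in['orange']:
    for k,r,A in blobs(c,col,100): print(r,A,onplane(c,[r[0]],.088),onplane(c,cv2.boxPoints(r),.088)[:,:2].round(4).tolist())
ims.append(np.zeros_like(ims[0]))
cv2.imwrite('pics/w0.png',cv2.resize(np.vstack([np.hstack(ims[:2]),np.hstack(ims[2:])]),(800,600)));print(manip.state()['clock'])
E
```

```text
1 [0.43, -0.02, 0.2] [[-0.1, -0.18, 2.14, -0.0, 1.18, -0.1], [-0.1, -0.18, 2.14, -0.0, 1.18, 1.47], [-0.1, -0.18, 2.14, 0.0, 1.18, -1.68]]
1 [0.56, 0.24, 0.1] [[0.36, 0.26, 1.88, -0.0, 1.0, 0.36], [0.36, 0.26, 1.88, -0.0, 1.0, 1.93], [0.36, 0.26, 1.88, 0.0, 1.0, -1.21]]
1 [0.56, -0.2, 0.1] [[-0.38, 0.24, 1.91, -0.0, 1.0, -0.38], [-0.38, 0.24, 1.91, -0.0, 1.0, 1.19], [-0.38, 0.24, 1.91, 0.0, 1.0, -1.96]]
-1 [0.43, -0.02, 0.2] [None, [-0.1, -0.18, 2.14, -0.0, 1.18, 1.47], [-0.1, -0.18, 2.14, 0.0, 1.18, -1.68]]
-1 [0.56, 0.24, 0.1] [None, [0.36, 0.26, 1.88, -0.0, 1.0, 1.93], [0.36, 0.26, 1.88, 0.0, 1.0, -1.21]]
-1 [0.56, -0.2, 0.1] [None, [-0.38, 0.24, 1.91, -0.0, 1.0, 1.19], [-0.38, 0.24, 1.91, 0.0, 1.0, -1.96]]
[[1.0, 0.002, 0.001, 0.556], [0.002, -0.95, -0.313, 0.282], [0.001, 0.313, -0.95, 0.365], [0.0, 0.0, 0.0, 1.0]] [0.3  0.12 1.81 0.   1.21 0.3 ]Traceback (most recent call last):
  File "<stdin>", line 7, in <module>
cell.IKError: the arm cannot take that pose within its joint ranges
```

```bash

python3 - <<'E'
from h import *
ims=[]
for i,p in enumerate(([.56,.17,.22],[.56,-.19,.22],[.43,-.02,.2])):
    manip.move_pose(p,down(H)); manip.dwell(.2)
    c=cap('wrist');np.save(f'w{i}.npy',c,allow_pickle=True);ims.append(c['image'])
for col in['orange']:
    for k,r,A in blobs(c,col,100): print(r,A,onplane(c,[r[0]],.088),onplane(c,cv2.boxPoints(r),.088)[:,:2].round(4).tolist())
ims.append(np.zeros_like(ims[0]))
cv2.imwrite('pics/w0.png',cv2.resize(np.vstack([np.hstack(ims[:2]),np.hstack(ims[2:])]),(800,600)));print(manip.state()['clock'])
E
```

```text
((327.0, 349.0), (20.0, 8.0), 90.0) 107.0 [[ 0.51323295 -0.21660591  0.088     ]] [[0.5076, -0.202], [0.5167, -0.202], [0.519, -0.2317], [0.5097, -0.2317]]
((373.5, 342.5), (39.0, 33.0), 0.0) 663.0 [[ 0.5658252  -0.20697674  0.088     ]] [[0.546, -0.2316], [0.5411, -0.1835], [0.5847, -0.1834], [0.5917, -0.2315]]
((297.0, 342.5), (33.0, 46.0), 90.0) 1131.5 [[ 0.47808695 -0.20703649  0.088     ]] [[0.4513, -0.1835], [0.5029, -0.1835], [0.5061, -0.2317], [0.4521, -0.2316]]
((145.5, 346.5), (41.0, 35.0), 90.0) 1235.5 [[ 0.30368129 -0.21229958  0.088     ]] [[0.2877, -0.1829], [0.3268, -0.1831], [0.3206, -0.2434], [0.2793, -0.2432]]
((497.55877685546875, 252.2352752685547), (22.809310913085938, 14.57737922668457), 30.963756561279297) 124.5 [[ 0.67696035 -0.08966904  0.088     ]] [[0.6634, -0.0901], [0.6674, -0.0759], [0.6905, -0.0892], [0.6868, -0.1038]]
((466.5, 242.0), (34.0, 33.0), 90.0) 756.5 [[ 0.642986   -0.07805829  0.088     ]] [[0.6226, -0.0593], [0.6549, -0.0593], [0.6642, -0.0976], [0.6306, -0.0976]]
((491.1000061035156, 178.6999969482422), (12.649110794067383, 12.016654968261719), 18.434947967529297) 115.0 [[ 0.65072492 -0.01198982  0.088     ]] [[0.6443, -0.0156], [0.6451, -0.0046], [0.6571, -0.0084], [0.6565, -0.0195]]
((499.9719543457031, 113.04495239257812), (30.804950714111328, 103.94575500488281), 13.5704345703125) 1260.0 [[0.64316897 0.0471254  0.088     ]] [[0.6296, 0.0058], [0.6294, 0.09], [0.6553, 0.0844], [0.6585, -0.001]]
((152.9055633544922, 141.4690704345703), (310.1338806152344, 294.9700927734375), 2.1905736923217773) 67643.0 [[0.3390397  0.02303056 0.088     ]] [[0.1537, -0.1254], [0.2393, 0.1392], [0.4763, 0.1321], [0.481, -0.1416]]
5.5833
```

View pics/w0.png

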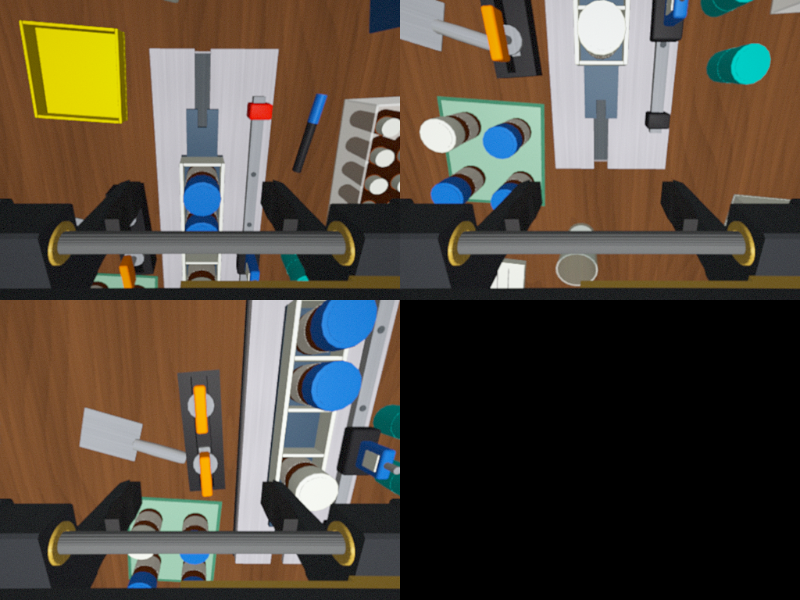

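The wrist pictures (tiles scaled 0.78) show the left T-slot at (203,50–127) with the ear at (203,130); the right ear and slot at (600,65–160); and the studs at (200,408) and (206,473), lower-left tile.

```bash
cat >> h.py <<'E'
def proj(c,X):
    p=(np.atleast_2d(X)-c['T'][:3,3])@c['T'][:3,:3];s=p[:,:2]/p[:,2:]
    s=s*(1+c['k1']*(s**2).sum(1,keepdims=True));K=np.array(c['intrinsics'])
    return s*[K[0,0],K[1,1]]+K[:2,2]
def scan(c,X):
    uv=proj(c,X).astype(np.float32);g=cv2.GaussianBlur(cv2.cvtColor(c['image'],cv2.COLOR_BGR2GRAY),(3,3),0)
    return cv2.remap(g,uv[None,:,0],uv[None,:,1],cv2.INTER_CUBIC)[0].astype(float)
def edges(t,g,thr=4):
    d=np.convolve(g,[1,1,1,1,0,-1,-1,-1,-1],'same')/4
    i=[k for k in range(6,len(d)-6) if abs(d[k])>thr and abs(d[k])==abs(d[k-6:k+7]).max()]
    return [(round(t[k],4),int(d[k])) for k in i]
def studs(c,z=.088):
    hsv=cv2.cvtColor(c['image'],cv2.COLOR_BGR2HSV);m=cv2.inRange(hsv,(12,215,190),(20,255,255));out=[]
    for k in cv2.findContours(m,cv2.RETR_EXTERNAL,cv2.CHAIN_APPROX_NONE)[0]:
        if cv2.contourArea(k)>150:
            q=onplane(c,k[:,0],z)[:,:2];r=cv2.minAreaRect(q.astype(np.float32)*1000);out.append((np.array(r[0])/1000,r[1],r[2],k))
    return out
E
python3 - <<'E'
from h import *
c=np.load('w2.npy',allow_pickle=True).item();P=cloud(c)
for o in studs(c):
    m=np.zeros(c['z_map'].shape,np.uint8);cv2.drawContours(m,[o[3]],-1,255,-1);print(o[:3],np.nanmedian(P[m>0],0).round(4))
for i,ys in ((0,(.28,.265,.25,.235,.22,.20,.19)),(1,(-.235,-.22,-.205,-.19,-.18,-.155,-.145,-.135,-.12))):
    c=np.load(f'w{i}.npy',allow_pickle=True).item()
    t=np.arange(.47,.66,.0005)
    for y in ys:
        z=.053 if -.163<y<.211 else .045
        print(i,y,edges(t,scan(c,np.c_[t,0*t+y,0*t+z])))
    s=1 if i==0 else -1; cy=.0238
    t=np.arange(.10,.30,.0005)
    for x in(.542,.548,.559,.57,.576):
        print(i,'x',x,'z53',[(e[0]*s,e[1]) for e in edges(t,scan(c,np.c_[0*t+x,s*t,0*t+.053]))])
E
```

```text
(array([ 0.43871191, -0.06069785]), (13.411808013916016, 55.630401611328125), 3.399470567703247) [ 0.4383 -0.0619  0.0866]
(array([0.43208133, 0.0237091 ]), (13.285893440246582, 54.6763801574707), 3.2878355979919434) [0.4324 0.0241 0.0866]
0 0.28 [(np.float64(0.4925), 80), (np.float64(0.513), -5), (np.float64(0.526), 4), (np.float64(0.552), -65), (np.float64(0.5735), 62), (np.float64(0.6185), -5)]
0 0.265 [(np.float64(0.4925), 78), (np.float64(0.552), -78), (np.float64(0.5665), -4), (np.float64(0.5735), 74), (np.float64(0.619), -4), (np.float64(0.6315), 4)]
0 0.25 [(np.float64(0.477), 5), (np.float64(0.4925), 79), (np.float64(0.513), -5), (np.float64(0.5135), -5), (np.float64(0.539), -4), (np.float64(0.552), -77), (np.float64(0.5655), -4), (np.float64(0.5735), 70), (np.float64(0.6445), -4)]
0 0.235 [(np.float64(0.4925), 80), (np.float64(0.552), -75), (np.float64(0.566), -4), (np.float64(0.5735), 68), (np.float64(0.5915), 4), (np.float64(0.6445), -4)]
0 0.22 [(np.float64(0.4925), 81), (np.float64(0.5385), -5), (np.float64(0.552), -73), (np.float64(0.5655), -4), (np.float64(0.5735), 68
[... 3042 characters left out ...]
0.648), 25)]
1 -0.12 [(np.float64(0.493), 87), (np.float64(0.5005), -5), (np.float64(0.539), -65), (np.float64(0.584), 55), (np.float64(0.6035), -5), (np.float64(0.604), -5), (np.float64(0.629), -74), (np.float64(0.648), 27)]
1 x 0.542 z53 [(np.float64(-0.163), 67), (np.float64(-0.2405), -77)]
1 x 0.548 z53 [(np.float64(-0.163), 66), (np.float64(-0.2405), -80)]
1 x 0.559 z53 [(np.float64(-0.1375), -14), (np.float64(-0.229), -48), (np.float64(-0.24), 4)]
1 x 0.57 z53 [(np.float64(-0.1635), -7), (np.float64(-0.205), 5), (np.float64(-0.225), 26), (np.float64(-0.229), -32), (np.float64(-0.2395), -12), (np.float64(-0.24), -12)]
1 x 0.576 z53 [(np.float64(-0.1635), 60), (np.float64(-0.2405), -79)]
```

```bash
cat >> h.py <<'E'
def F(): return np.array(manip.state()['contact_force'])
def guarded(target,n,lim,rate=.05,rot=None):
    s=manip.state();p0=np.array(s['tool_pos']);f0=F();t=np.array(target,float)
    for i in range(1,n+1):
        manip.move_linear(p0+(t-p0)*i/n,rate=rate,rot=rot)
        d=F()-f0
        if np.linalg.norm(d)>lim: print('contact',(p0+(t-p0)*i/n).round(4),d.round(1));return False
    print('reached',manip.state()['tool_pos'].round(4),(F()-f0).round(1));return True
def slotx(y): return .5618+.0038*(y-.0225)
def lin(p,rot=None,rate=.2): manip.move_linear(p,rate=rate,rot=rot)
E
cat > s1.py <<'E'
from h import *
import sys
sx,sy,yin,yf,ywrap=map(float,sys.argv[1:])
g=down(H+.07);d=down(H-.0038)
manip.set_gripper(.045,30)
lin([sx,sy,.15],g);lin([sx,sy,.057],rate=.1)
manip.set_gripper(.0,30);s=manip.state();print('w',s['gripper_width'],s['grasp_force'],s['tool_pos'],F())
lin([sx,sy,.18],rate=.15);print('lifted',manip.state()['gripper_width'],F())
lin([slotx(yin),yin,.18],d);manip.dwell(.2)
lin([slotx(yin),yin,.108],rate=.1)
ok=guarded([slotx(yin),yin,.077],8,10)
print(ok,manip.state()['clock'])
E
python3 s1.py .4321 .0237 .248 .189 0
```

```text
w 0.01338715055904484 29.99927669763565 [0.43204499 0.02371515 0.05714309] [-1.40683106 -0.01385866  1.79611125]
lifted 0.01361686527331274 [ 0.07858253  1.50315205 -1.81311491]
reached [0.5623 0.2479 0.0766] [ 0.8 -0.6 -0.1]
True 13.9833
```

```bash
cat > s2.py <<'E'
from h import *
import sys
yf,yaw=map(float,sys.argv[1:])
z=.0765;x=slotx(yf)
if guarded([x,yf,z],8,12):
    n=6;ok=True
    y0=H-.0038;y1=yaw-.0038
    f0=F()
    for i in range(1,n+1):
        manip.move_linear([x,yf,z],rate=.05,rot=down(y0+(y1-y0)*i/n))
        print(i,(F()-f0).round(1),manip.state()['moment'].round(2))
        if np.linalg.norm(F()-f0)>25: ok=False;break
    if ok:
        guarded([x,yf,.0735],3,10)
        manip.set_gripper(.034,30);manip.dwell(.3)
        lin([x,yf,.20],rate=.15)
        c=cap('wrist');
print(manip.state()['clock'],manip.state()['joint_pos'].round(2))
E
python3 s2.py .189 3.14159
```

```text
reached [0.5624 0.1886 0.0765] [-1.2  0.3  0.2]
1 [ 1.  -0.8  0.2] [-0.05  0.09  0.03]
2 [-0.3  0.  -1.2] [ 0.02  0.01 -0.04]
3 [ 0.4 -0.1 -1. ] [-0.02 -0.01  0.02]
4 [ 0.1  0.7 -0.2] [-0.02 -0.01 -0.04]
5 [-0.  -0.9  0.9] [0.04 0.02 0.02]
6 [0.2 0.9 0.4] [-0.02 -0.01 -0.03]
reached [0.5626 0.189  0.0742] [-2.4 -1.6  4.9]
21.4083 [ 0.28  0.14  1.83 -0.    1.18 -1.28]
```

```bash
python3 - <<'E'
from h import *
lin([.5,.1,.22],down(H+.07))
E
python3 s1.py .4387 -.0607 -.203 0 0 && python3 s2.py -.1425 0 && python3 - <<'E'
from h import *
lin([.56,-.14,.30],down(H),rate=.3);lin([.56,.02,.33],rate=.3)
c=cap('wrist');cv2.imwrite('pics/w1.png',c['image']);np.save('w3.npy',c,allow_pickle=True)
manip.move_pose([.42,-.05,.3],down(H))
for n in('top','side'):
    c=cap(n);np.save(n+'1.npy',c,allow_pickle=True);cv2.imwrite(f'pics/{n}1.png',cv2.resize(c['image'][110:300,150:390],None,fx=2.5,fy=2.5,interpolation=3))
print(manip.state()['clock'])
E
```

```text
w 0.01365949253382817 29.99995526857674 [ 0.43866416 -0.06072871  0.05716996] [-1.65070355  0.40622101  1.89487717]
lifted 0.013563222320884744 [-0.24938619 -0.02747711 -2.2315379 ]
reached [ 0.5606 -0.2029  0.0766] [-0.2  0.9  0.1]
True 31.2833
reached [ 0.5611 -0.1422  0.0765] [-0.8 -0.9 -0.8]
1 [ 1.1 -0.2  0.5] [-0.07  0.07 -0.02]
2 [0.2 0.  0.5] [-0.07  0.13 -0.02]
3 [0.2 0.4 0.8] [-0.05  0.15  0.01]
4 [ 0.5  0.9 -0.1] [-0.08  0.1  -0.03]
5 [ 0.2  0.3 -0.3] [-0.03  0.15  0.02]
6 [-0.2  0.2  0.6] [-0.01  0.15 -0.06]
reached [ 0.5613 -0.1425  0.0742] [-1.6  0.7  5.9]
38.7083 [-0.29  0.11  1.86 -0.    1.17  1.28]
41.9583
```

View pics/w1.png

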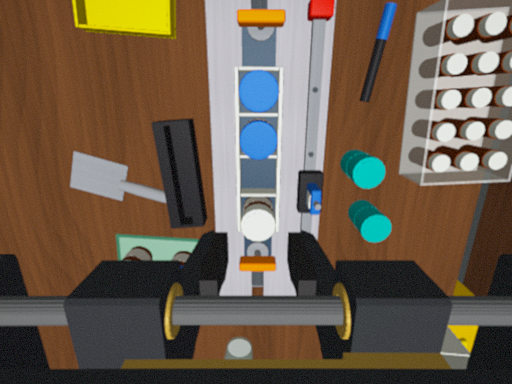

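View pics/side1.png

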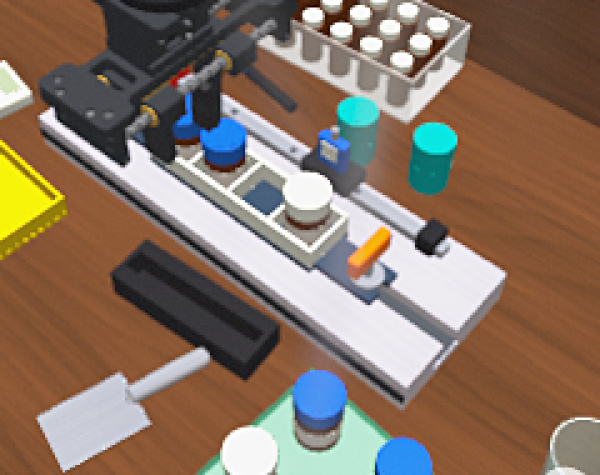

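Both handles lie crosswise in the forks (orange at (261,17) and (257,264) in the wrist picture; the right one also in the side crop at (370,250)). The stand is empty. Next: measure the handles, jars and mat.

```bash
cat >> h.py <<'E'
def caps(c,z):
    hsv=cv2.cvtColor(c['image'],cv2.COLOR_BGR2HSV);out=[]
    for nm,m in(('blue',cv2.inRange(hsv,(104,180,140),(112,255,255))),('white',cv2.inRange(hsv,(15,0,200),(75,40,255)))):
        m=cv2.morphologyEx(m,cv2.MORPH_OPEN,np.ones((3,3),np.uint8))
        for k in cv2.findContours(m,cv2.RETR_EXTERNAL,cv2.CHAIN_APPROX_NONE)[0]:
            if cv2.contourArea(k)<200: continue
            (x,y),r=cv2.minEnclosingCircle(onplane(c,k[:,0],z)[:,:2].astype(np.float32)*1000)
            b=cv2.boundingRect(k)
            if 18<r<40: out.append((nm,round(x/1000,4),round(y/1000,4),round(r,1),b,int(cv2.contourArea(k))))
    return out
E
python3 - <<'E'
from h import *
c=np.load('w3.npy',allow_pickle=True).item()
for o in studs(c,.105): print(o[:3])
P=cloud(c)
for o in caps(c,.125): print(o,P[o[4][1]+o[4][3]//3,o[4][0]+o[4][2]//2].round(4))
manip.move_pose([.42,-.28,.22],down(H));manip.dwell(.2)
c=cap('wrist');P=cloud(c);cv2.imwrite('pics/w2.png',c['image'])
for o in caps(c,.072): print(o,P[o[4][1]+o[4][3]//3,o[4][0]+o[4][2]//2].round(4))
E
```

```text
(array([ 0.56095313, -0.13941508]), (50.933815002441406, 12.0618896484375), 0.08092775195837021)
(array([0.56506793, 0.18840024]), (52.24695587158203, 12.799642562866211), 0.07966329157352448)
('blue', 0.5618, 0.0511, 23.0, (240, 124, 36, 35), 599) [0.5619 0.0573 0.1238]
('blue', 0.4183, -0.2884, 23.6, (234, 165, 41, 41), 1290) [ 0.4189 -0.2795  0.0715]
('blue', 0.3329, -0.2782, 23.7, (152, 155, 44, 43), 1355) [ 0.334  -0.27    0.0708]
```

View pics/w2.png

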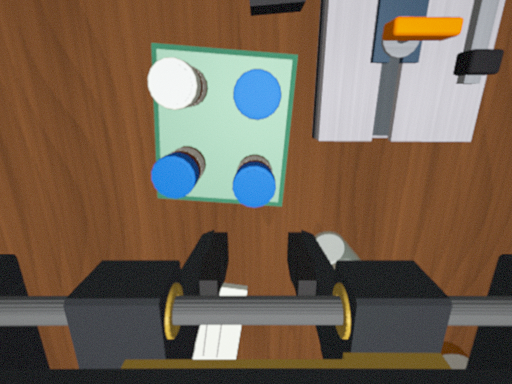

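The mat picture shows the white cap at (173,83) and blue caps at (257,93), (175,175) and (254,185). The beaker at (335,245) is clear of the fingers. Next the odd jar goes to the tray.

```bash
cat >> h.py <<'E'
def pick(x,y,zc,yaw=H):
    manip.set_gripper(.062,20)
    lin([x,y,max(zc+.09,.15)],down(yaw),.25);lin([x,y,zc+.002],rate=.1)
    manip.set_gripper(.03,20);manip.dwell(.1);s=manip.state();print('pick',s['gripper_width'],s['grasp_force'],F().round(1))
    lin([x,y,.20],rate=.15);s=manip.state();print('lift',s['gripper_width'],s['grasp_force'],F().round(1))
def place(x,y,zc,yaw=H,lim=8):
    lin([x,y,.20],down(yaw),.25);manip.dwell(.1)
    lin([x,y,zc+.045],rate=.12)
    ok=guarded([x,y,zc+.002],9,lim)
    return ok
def release():
    manip.set_gripper(.062,20);p=manip.state()['tool_pos'];lin([p[0],p[1],.20],rate=.12)
E
python3 - <<'E'
from h import *
lin([.5,-.15,.22],down(H),.25)
pick(slotx(-.06),-.0623,.089)
lin([.5,.1,.22],down(H),.25)
if place(.378,.252,.042): release()
else: print('check')
print(manip.state()['clock'])
E
```

```text
pick 0.0470972776662251 19.993323013186455 [-1.4  0.5  4.2]
lift 0.04716365988953853 20.000727754086256 [-0.   0.1 -1.5]
reached [0.3776 0.2518 0.0436] [ 0.5 -0.6  0.1]
54.5917
```

```bash
sed -i 's/(104,180,140),(112,255,255)/(102,180,110),(116,255,255)/' h.py; cat > s3.py <<'E'
from h import *
import sys
wx,wy=slotx(float(sys.argv[1])),float(sys.argv[1])
lin([.45,.0,.26],down(H),.3)
manip.move_pose([.42,-.28,.22],down(H));manip.dwell(.2)
c=cap('wrist');j=caps(c,.072);[print(o) for o in j]
b=[o for o in j if o[0]=='blue' and 22<o[3]<25.5]
t=min(b,key=lambda o:np.hypot(o[1]-.375,o[2]+.285+.0))
print('target',t)
pick(t[1],t[2],.036)
lin([.5,-.1,.22],down(H),.25)
if place(wx,wy,.089): release()
print(manip.state()['clock'])
E
python3 s3.py -.0053
```

```text
('blue', 0.4186, -0.2872, 24.5, (234, 163, 41, 44), 1349)
('blue', 0.3336, -0.278, 24.3, (152, 155, 45, 43), 1418)
('white', 0.3749, -0.4253, 33.9, (191, 284, 56, 12), 409)
target ('blue', 0.3336, -0.278, 24.3, (152, 155, 45, 43), 1418)
pick 0.047239158986398445 19.996495954692364 [-2.5  1.   3.7]
lift 0.04734143988176896 20.00038241967559 [-0.3 -0.1 -1.7]
reached [ 0.562  -0.0053  0.0911] [ 1.  -0.6  0.4]
67.0333
```

```bash
python3 s3.py -.0623; python3 - <<'E'
from h import *
lin([.56,.02,.33],down(H),rate=.3);manip.dwell(.2)
c=cap('wrist');np.save('w4.npy',c,allow_pickle=True);P=cloud(c)
a=c['image'][:260,60:460]
for o in caps(c,.125): print(o,P[o[4][1]+o[4][3]//3,o[4][0]+o[4][2]//2].round(4))
for o in studs(c,.105): print(o[:3])
lin([.45,.02,.33],rate=.3);manip.move_pose([.42,-.32,.3],down(H))
c=cap('top');np.save('top2.npy',c,allow_pickle=True)
b=cv2.resize(c['image'][130:290,130:380],(625,400),interpolation=3)
im=np.zeros((600,800,3),np.uint8);im[:260,:400]=a;im[270:600,:516]=cv2.resize(b,(516,330));cv2.imwrite('pics/w4.png',im)
print(manip.state()['clock'])
E
```

```text
('blue', 0.4184, -0.2873, 24.3, (234, 164, 41, 43), 1349)
('white', 0.375, -0.4246, 33.8, (191, 284, 56, 12), 408)
target ('blue', 0.4184, -0.2873, 24.3, (234, 164, 41, 43), 1349)
pick 0.04721404910153581 19.992552045732737 [-1.2  1.2  4.8]
lift 0.04674975246671021 20.00099390745163 [-0.8 -0.2 -1.9]
reached [ 0.5619 -0.0624  0.0912] [1.  0.7 1.3]
78.5333
('blue', 0.4802, -0.1556, 23.5, (191, 272, 27, 24), 436) [ 0.4711 -0.1858  0.071 ]
('blue', 0.5636, -0.06, 26.4, (244, 206, 33, 36), 905) [ 0.5628 -0.0505  0.1259]
('blue', 0.5627, -0.0038, 24.7, (243, 165, 35, 38), 967) [0.5627 0.005  0.1241]
(array([ 0.56163867, -0.13959201]), (50.62659454345703, 11.997746467590332), 0.12572842836380005)
81.3083
```

View pics/w4.png

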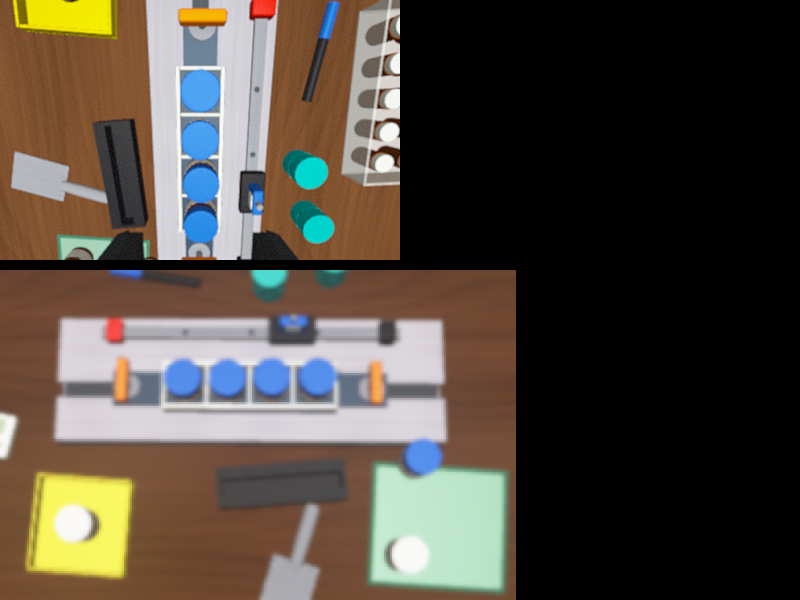

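All four wells hold blue caps, the white jar stands in the tray (75,523), and the leftover spare was knocked to (423,457), which is harmless. After a check of the cap heights I push the carriage.

```bash
python3 - <<'E'
from h import *
c=np.load('top2.npy',allow_pickle=True).item();P=cloud(c)
for w in (.1087,.0517,-.0053,-.0623):
    m=np.hypot(P[...,0]-.561,P[...,1]-w)<.02;print(w,np.nanmedian(P[m][:,2]).round(4))
m=(P[...,2]>.107)&(P[...,2]<.125)&(P[...,0]>.62)&(P[...,0]<.68)&(abs(P[...,1])<.2);print('block',P[m].mean(0),np.ptp(P[m],0),m.sum())
lin([.5,-.12,.25],down(H),.3)
manip.set_gripper(0,20)
X=lambda y:slotx(y)+.078
lin([X(-.09),-.09,.17],down(H-.0038),.25);guarded([X(-.09),-.09,.09],4,10,.1)
guarded([X(.11),.11,.09],10,15,.1)
guarded([X(.143),.143,.09],22,9,.04)
print(manip.state()['tool_pos'],F())
E
```

```text
0.1087 0.1265
0.0517 0.1262
-0.0053 0.1261
-0.0623 0.1263
block [ 0.63607472 -0.03357203  0.11426827] [0.01672725 0.0351013  0.0121485 ] 76
reached [ 0.6386 -0.0899  0.0891] [-0.2 -0.8 -0.4]
reached [0.6397 0.1103 0.0897] [-3.9  2.8 -2.3]
contact [0.6402 0.1371 0.0899] [ -0.8 -12.8   1.7]
[0.63979571 0.13391079 0.08973946] [ -5.15593529 -10.93592478  -0.05499032]
```

```bash
python3 - <<'E'
from h import *
lin([.64,.12,.09],rate=.1);lin([.64,.12,.22],rate=.15);lin([.45,-.1,.3],down(H),.3);manip.move_pose([.42,-.32,.3],down(H));manip.dwell(.5)
c=cap('top');P=cloud(c)
m=(P[...,2]>.107)&(P[...,2]<.125)&(P[...,0]>.62)&(P[...,0]<.68)&(abs(P[...,1])<.3);print('block',P[m].mean(0),np.ptp(P[m],0),m.sum())
cv2.imwrite('pics/top3.png',cv2.resize(c['image'][130:290,100:380],None,fx=2.8,fy=2.8,interpolation=3));print(manip.state()['clock'])
E
```

```text
block [0.63662492 0.15794448 0.11494266] [0.01424833 0.03292122 0.01678475] 66
97.3
```

View pics/top3.png

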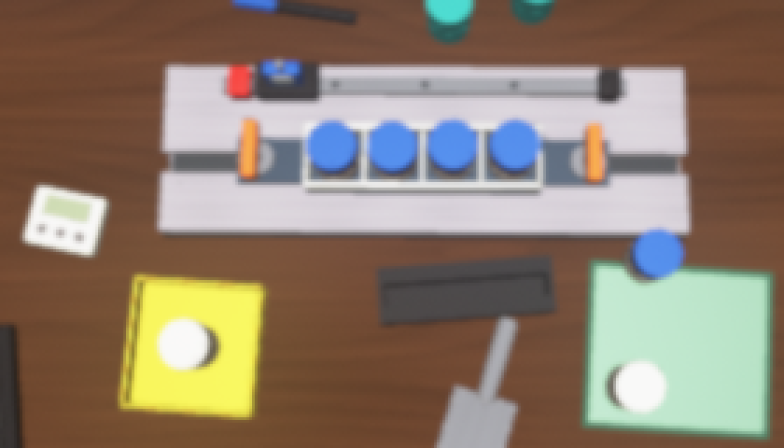

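The carriage (287,80) seems to sit at the red stop (240,80), perhaps with a slight gap. One firmer push will make sure.

```bash
python3 - <<'E'
from h import *
manip.move_pose([.5,-.1,.28],down(H));lin([.64,.11,.22],down(H-.0038),.3);lin([.64,.11,.09],rate=.12)
guarded([.6402,.128,.09],2,10,.05);p=manip.state()['tool_pos'];f0=F()
for y in np.arange(.130,.145,.001):
    lin([.6402,y,.09],rate=.03);d=F()-f0;print(round(y,3),manip.state()['tool_pos'][1].round(4),d.round(1))
    if d[1]<-22: break
lin([.64,.12,.09],rate=.1);lin([.64,.12,.22],rate=.15);lin([.45,-.1,.3],down(H),.3);manip.move_pose([.42,-.32,.3],down(H));manip.dwell(.5)
c=cap('top');P=cloud(c)
m=(P[...,2]>.107)&(P[...,2]<.125)&(P[...,0]>.62)&(P[...,0]<.68)&(abs(P[...,1])<.3);print('block',P[m].mean(0),m.sum(),manip.state()['clock'])
E
```

```text
reached [0.64   0.1284 0.0899] [ 0.  -0.8 -0. ]
0.13 0.13 [-0.   0.3 -0.6]
0.131 0.1307 [ 0.5 -0.2  0. ]
0.132 0.1319 [-0.6 -0.6 -0.5]
0.133 0.1327 [-0.5 -2.8 -0.1]
0.134 0.1339 [-2.1 -3.6  0.5]
0.135 0.1339 [-2.2 -6.4  1. ]
0.136 0.1339 [-3.  -9.   1.7]
0.137 0.134 [ -2.8 -12.    2.7]
0.138 0.134 [ -2.1 -14.1   3.2]
0.139 0.134 [ -2.3 -17.2   3.5]
0.14 0.134 [ -3.  -20.3   3.8]
0.141 0.1341 [ -3.  -23.6   5.1]
block [0.63687154 0.15988245 0.11489858] 67 108.125
```

It is hard against the stop: the tool stays at 0.134 while the force climbs.

```bash
python3 -c "
from h import *
print(order.close_job())"
```

```text
the job is handed in; nothing more can be done
None
```

The job is handed in, with no verdict returned. My last checks showed both studs locked in the forks, all four wells filled with blue-capped jars, the white-capped jar standing in the yellow tray and the carriage hard against the red stop.

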